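Pack and set the foot of the ware-board rest

ROBOT

A 7-joint arm with a two-finger parallel gripper is mounted at the origin on the work surface; the furniture and walls round the work are solid. World frame = base frame: x ahead of the robot, y to its left, z up, the work surface at z = 0. Lengths are in m, angles in rad, forces in N, time in s.
With the tool pointing down it reaches from about 0.4 to 0.85 m from the base axis. Payload 10.4 kg.
Tool frame: the origin (TCP) lies on the centre line of the jaws, within the pads' length; the fingertips stand 11 mm ahead of it and the grasp point (between the pads) lies 8 mm behind it (tip_reach is the distance from the TCP to the fingertips, in m); z points along the fingers, y is the line along which they close (so a half turn about z gives the same grasp; the last joint's range is limited). The gripper opens to 85 mm and grips with 20 to 120 N. Pads are 22 mm wide; open, the fingers measure 114 mm over their backs; the gripper's body (76 mm by 85 mm) begins 54 mm behind the grasp point. The pads swing forward as they close: fully open they stand 13 mm farther back than shut.
Start: joints at [1.111, 0.332, -0.065, 1.46, 0.022, 1.35, -0.088], TCP at [0.264, -0.566, 0.242] pointing down, gripper open.
Joint ranges: [-2.6, 2.6], [-0.5, 2.12], [-1.47, 1.34], [0.16, 2.42], [-1.27, 4.41], [0.06, 2.06], [-2.6, 2.6]. Speed limits (rad/s): [2.22, 2.22, 2.79, 2.79, 3.14, 3.14, 3.14].

INTERFACE

Orientations are given as a unit quaternion [x, y, z, w].
In Python, from workcell import get_obs, camera, hand_in, tip_reach gives the robot as it stands. The module is installed in compiled form; this text tells all that it offers.
- The arm moves only by the tool move_arm, never from a script. Its argument "plan" is a list of rows, each an object with "delta_pos": the shift along the tool's x, y, z in a scale on which 1.0 is 1000 mm, a list of three; "turn": the turn, a rotation vector about the tool's x, y, z in a scale on which 1.0 is pi rad, a list of three; "fingers": the closure, from 0 (fully open) to 1 (shut). A call has 1 to 12 rows; each row is the pose to reach, as a shift and turn from the pose commanded when the call began, along the tool's axes at that moment; what a row does not reach only later rows make up. A row lasts 1/8 s, in which the tool goes at most 62.5 mm and 10.7 degrees, less where a joint would pass 70% of its speed; a pose out of reach is approached as far as the arm can. A call with a gripper value outside its range is refused whole. The fingers move at their own pace and stop on an object; "force" is the grip in N (left out, the last holds). Time passes only in rows, so rows that repeat a pose let the fingers close. It gives the time, the measured TCP pose, the force, the opening and the grip force at its end, in the units of the state.
- get_obs(): the state, without advancing time (a new reading comes with each control period).
- camera(name): name is "side" or "top"; returns a dict with "color" (420x560x3 uint8, red, green, blue), "range_z" (420x560 float32, m along the optical axis (not along the pixel's ray), 0 where there is no reading), "fx", "fy", "cx", "cy" (pixels), "k1" (the pictures are not rectified: a ray, as slopes to the right and down, at radius r is drawn at 1 + k1 r^2 times it, then the intrinsics apply), "R" (3x3) and "t" (3): a world point X has camera coordinates R X + t. Camera axes: x right, y down, z forward; pixel columns grow to the right and rows downward; lengths in m; the calibration is good to about 2 mm. A picture is of the moment at which its call begins.
- hand_in(): hands the job in; it is judged then, once.
The state is a dict: "clock": time; "joint_pos": joint angles; "joint_velocities": joint speeds; "tau": joint torques, N m; "position": TCP position; "ee_rot": TCP orientation; "ft_force": force on the tool from outside, world axes, zero at the start; "torque": the same for the moment, N m; "grip_width": opening from 0.0 (shut) to 1.0 (fully open); "grasp_force": force on a finger pad.
Only numpy, scipy, OpenCV 4.12 (cv2) and the standard library are available. Lean on these libraries where they do the work, as an engineer would, in place of code of your own. Each camera call takes 0.05 s, during which the arm holds its last target. There are 200 camera calls.

TASK

Lay the plywood packing slat flat on the table with its wide blade under the adjustable foot of the ware-board rest, so that the whole foot pad is over the blade, and let go of it. Then screw the foot down by its knob (clockwise) until the pad just bears on the slat, lightly nipping it without squeezing it hard, and let go of the knob. Do not disturb the stoneware cup, the test tile and the wooden rib close by.

Things in the scene. Friction and masses are not known exactly. Their poses are not given: they have to be found in the camera images.
- rest: Grey metal ware-board rest, fixed to the table. Its flat arm, 45 mm wide (underside 38, top 54 mm above the table), carries the adjustable foot, a vertical right-hand screw, 28 mm from its free end. Origin: on the table under the foot's axis, z up; the arm runs from 28 mm in -y to the pedestal at +y.
- rest_deck (a point): Centre of the top of the wooden deck, 115x125 mm, on the pedestal of the rest: 66 mm above the table, 170 mm along the rest's +y from its origin. The pedestal below reaches down to the table.
- foot_axis (a point): On the foot's axis, top of the dark collar on the arm, 60 mm above the table. Above it sits the black ribbed round knob, 38 mm in diameter, 24 mm high; at the start its underside is 13 to 20 mm above this point, not measured. Clockwise from above, knob and pad sink together, 12 mm a turn (1.9 mm per rad). Turning free takes about 0.05 N m; the screw stays where it is left.
- foot_spot (a point): On the table, on the foot's axis. Above it hangs the rubber foot pad, 40 mm in diameter, turning with the screw; at the start its underside is 14 to 21 mm above the table, not measured. Once the pad bears, turning takes about 0.01 N m more per N it presses. The rubber gives 1 mm per 5.5 N (about 10 N per rad of knob). It should press 2 to 12 N; above 20 N is too hard.
- slat: Loose plywood packing slat, paddle-shaped, 10 mm thick, 160 mm long, about 70 g: a rectangular blade 100 mm long and 60 mm wide (from x = -20 to +80 mm) and a handle 32 mm wide (from x = -80 to -20 mm) to grip across its width. Origin: centre of the length, on the underside; x points from handle to blade. It starts flat on the open table to the right of the rest, its blade towards the rest.
- cup: Bystander: speckled stoneware cup, 79 mm wide, 84 mm high. Origin: centre of its underside.
- rib: Bystander: boxwood rib lying flat, 50x93x8 mm. Origin: centre of its underside.
- tile: Bystander: glazed test tile lying flat, 62x46x8 mm. Origin: centre of its underside.

How it is judged:
On the way, in this order (a step that is already met when the one before it is completed fails the run):
1. the slat lies flat on the table, let go, with the whole foot pad over its blade and not yet nipped (x of foot_axis in the frame of slat between 0 and 0.06 m and y of foot_axis in the frame of slat between -0.01 and 0.01 m and height (world z) of slat below 0.004 m and angle between slat's own z axis and vertical below 0.03 rad and contact force between each of the arm, the fingers and slat below 0.1 N and contact force between slat and rest below 0.5 N), for 0.2 s.
2. the foot is screwed down until it bears lightly on the slat (x of foot_axis in the frame of slat between 0 and 0.06 m and y of foot_axis in the frame of slat between -0.01 and 0.01 m and height (world z) of slat below 0.004 m and angle between slat's own z axis and vertical below 0.03 rad and contact force between each of the arm, the fingers and slat below 0.1 N and contact force between slat and rest between 2 and 12 N), for 0.2 s.
At the end, for the whole second after the job is handed in: The slat lies flat on the table (tilt under 0.03 rad) with the foot's axis 0 to 60 mm from its origin towards the blade's end and within 10 mm sideways (whole pad over the blade), at rest and let go; the foot pad presses on it with 2 to 12 N (all of step 2 and linear speed of slat below 0.01 m/s); the robot touches nothing.
It fails at once if the foot (or any part of the rest) presses on the slat with more than 20 N (contact force between slat and rest above 20 N).
It fails at once if a bystander is moved by more than 25 mm (distance of any of cup, rib, tile from where it was at the start of the episode above 0.025 m).
It also fails if it takes over 72 s, if anything falls off the work surface, if the arm or the gripper's body presses on something with over 40 N, if the wrist force passes 120 N, or if a joint passes its speed limit or range.

## Working session

There is one attempt and no reset: what is moved stays moved. The work goes in short steps, Python scripts to look and compute and a tool call to move; the robot and the scene stay as the last step left them, time stands still between calls to the robot, and variables do not carry over. Pictures are saved under pics/ and viewed, at most 10 in all, crops included, and the job is handed in when it is done.

Besides the shell and the picture viewer there is one more tool, called after "Call:" as name(argument=value, ...), one argument or row to a line, values as JSON. move_arm: Moves the arm, as the interface text tells. Its arguments: {"type":"object","properties":{"plan":{"type":"array","items":{"type":"object","properties":{"delta_pos":{"type":"array","items":{"type":"number"}},"turn":{"type":"array","items":{"type":"number"}},"fingers":{"type":"number"}}}},"force":{"type":"number"}},"required":["plan"]}

```bash
mkdir -p pics; cat > h.py <<'E'
import numpy as np, cv2
from workcell import get_obs, camera, hand_in, tip_reach
def snap(n):
    c=camera(n); np.savez(f'{n}.npz',**c); return c
def load(n): return dict(np.load(f'{n}.npz'))
def rays(c):
    h,w=c['range_z'].shape; u,v=np.meshgrid(np.arange(w),np.arange(h))
    x=(u-c['cx'])/c['fx']; y=(v-c['cy'])/c['fy']; a,b=x.copy(),y.copy()
    for _ in range(20):
        s=1+c['k1']*(a*a+b*b); a=x/s; b=y/s
    return a,b
def cloud(c):
    a,b=rays(c); z=c['range_z']; P=np.stack([a*z,b*z,z],-1)
    return (P-c['t'])@c['R']
def onplane(c,u,v,z):
    a,b=rays(c); d=np.array([a[v,u],b[v,u],1])@c['R']; o=-c['t']@c['R']
    return o+d*(z-o[2])/d[2]
E
python3 - <<'E'
from h import *
print(get_obs(),tip_reach)
for n in('top','side'):
    c=snap(n); print(n,c['fx'],c['cx'],c['cy'],c['k1'],-c['t']@c['R'],c['R'][2])
    cv2.imwrite(f'pics/{n}0.png',cv2.resize(c['color'][:,:,::-1],(784,588)))
E
```

```text
{'clock': 0.0, 'joint_pos': array([ 1.1113746 ,  0.33286091, -0.06467901,  1.46095982,  0.02161945,
        1.34991496, -0.08849557]), 'joint_velocities': array([ 8.39838497e-04,  1.34622561e-03, -1.82156882e-05,  4.53769528e-04,
        1.53667450e-03, -1.21700850e-03,  9.11419358e-04]), 'tau': array([-8.90526953e-04, -6.25444150e+01,  4.89601213e-02, -3.91609454e+01,
        1.62502105e-02,  9.89945547e-03, -8.83981869e-06]), 'position': array([ 0.26423396, -0.5659861 ,  0.24151389]), 'ee_rot': array([ 9.76241649e-01,  2.16683453e-01, -2.02649791e-04, -6.94606515e-04]), 'ft_force': array([-1.10895848, -0.66818397, -0.02147976]), 'torque': array([0.00217341, 0.01103724, 0.01299444]), 'grasp_force': 0.0, 'grip_width': 0.9994592670669147} 0.011
top 431.6627491292944 279.49026576899814 212.2157351805108 -0.1322676328979273 [0.33541793 0.04712721 1.20211899] [ 0.15588299 -0.00538516 -0.98776085]
side 423.43376450323035 279.09372031536935 209.21497520494572 -0.020688593500276 [ 1.20626945 -0.18688587  0.69784879] [-0.73265614  0.23822031 -0.63754691]
```

View pics/top0.png

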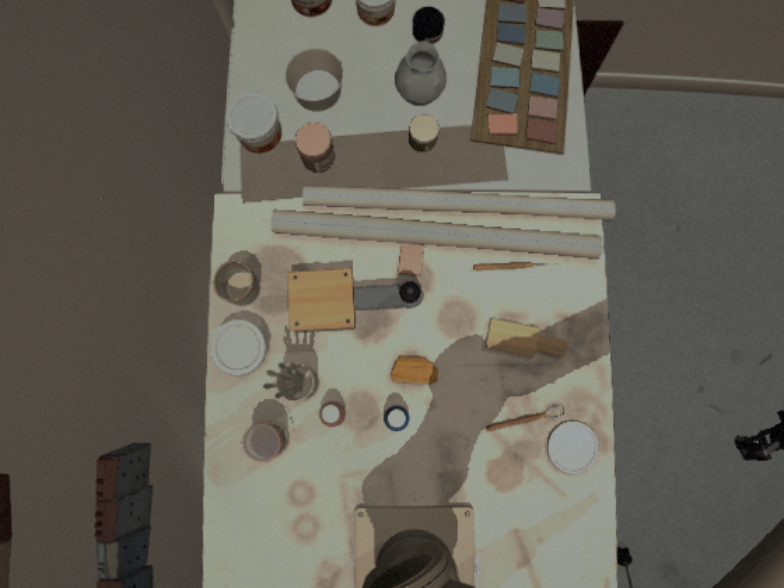

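View pics/side0.png

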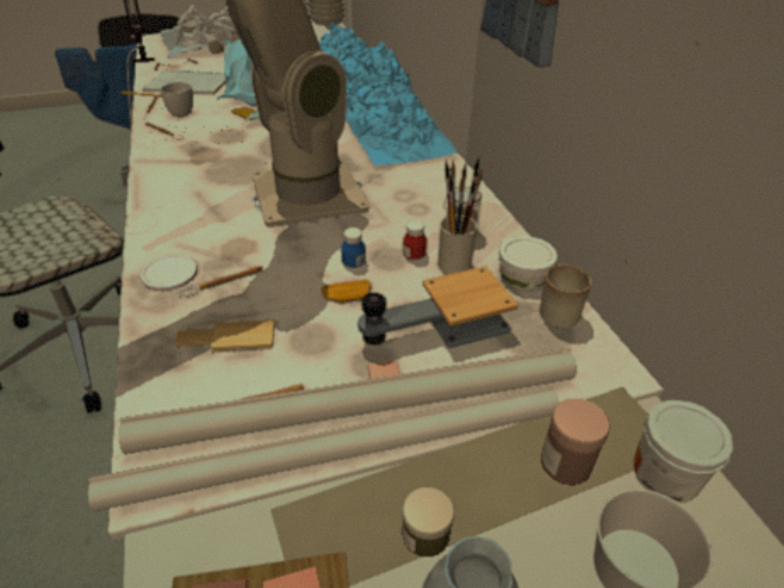

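The top view shows the foot knob at about (410,292) in the enlarged picture. The deck is at (322,299), the slat at (525,338), blade towards the knob, the tile at (411,259) and the rib at (414,370). The cup is at (236,282), clear of the work. The side view agrees.

```bash
python3 - <<'E'
from h import *
for n in('top','side'):
    c=load(n); P=cloud(c); x,y,z=P[...,0],P[...,1],P[...,2]
    def show(t,m):
        q=P[m]; r=cv2.minAreaRect((q[:,:2]*1000).astype(np.float32)); print(n,t,len(q),'mean',q.mean(0).round(4),'zpct',np.percentile(q[:,2],[5,50,95]).round(4),'rect',np.round(r[0],1),np.round(r[1],1),round(r[2],1))
    box=lambda a,b,cc,d:(x>a)&(x<b)&(y>cc)&(y<d)
    tab=box(.45,.75,-.35,.2)&(abs(z)<.004); print('table z',np.median(z[tab]),tab.sum())
    hi=box(.4,.8,-.12,.35)
    show('deck',hi&(z>.06)&(z<.075)&(y>.06)&(y<.25))
    show('knob',hi&(z>.085)&(z<.12)&(abs(y)<.08))
    show('arm',hi&(z>.048)&(z<.058)&(y<.1))
    s=box(.4,.72,-.4,-.1)&(z>.005)&(z<.02)
    k,l,st,ce=cv2.connectedComponentsWithStats(s.astype(np.uint8))
    for i in range(1,k):
        if st[i,4]>80: show('low%d'%i,l==i)
c=load('top')
I=c['color'][200:275,260:420,::-1]
cv2.imwrite('pics/crop1.png',cv2.resize(np.clip(I.astype(float)*1.5,0,255).astype(np.uint8),None,fx=5,fy=5,interpolation=cv2.INTER_CUBIC))
E
```

```text
table z -0.00013691828885733972 9856
top deck 2021 mean [0.516  0.177  0.0656] zpct [0.0619 0.0655 0.0693] rect [627.5 168.7] [345.9 155.5] 3.2
top knob 179 mean [0.5202 0.0075 0.0975] zpct [0.0928 0.0976 0.1016] rect [520.1   7.3] [38.4 37.3] 19.9
top arm 940 mean [0.5783 0.0243 0.0519] zpct [0.0483 0.0518 0.056 ] rect [607.9  -9.8] [228.6 218.2] 0.3
top low57 144 mean [ 0.5873 -0.1832  0.0094] zpct [0.006  0.0092 0.0135] rect [ 588.9 -185.7] [ 13. 122.] 2.5
top low118 962 mean [ 0.4383 -0.2184  0.0101] zpct [0.0065 0.01   0.0137] rect [ 438.5 -228.6] [158.9  63.8] 79.7
table z -0.0006093910744947933 12713
side deck 1713 mean [0.5189 0.1751 0.0648] zpct [0.0625 0.0649 0.0669] rect [514.1 177.1] [117.  125.7] 2.9
side knob 221 mean [0.5286 0.0064 0.0951] zpct [0.0866 0.0968 0.0989] rect [524.9   7.1] [36.9 36.9] 4.2
side arm 907 mean [0.5687 0.0261 0.0518] zpct [0.0484 0.0521 0.055 ] rect [585.5  -9.9] [177.  219.7] 0.0
side low1 1065 mean [ 0.4424 -0.2195  0.0088] zpct [0.0066 0.0088 0.0109] rect [ 438.7 -228.9] [160.5  64.4] 79.5
side low2 108 mean [ 0.5895 -0.159   0.009 ] zpct [0.0065 0.0089 0.0118] rect [ 589.4 -168.8] [10.9 87.1] 1.9
```

View pics/crop1.png

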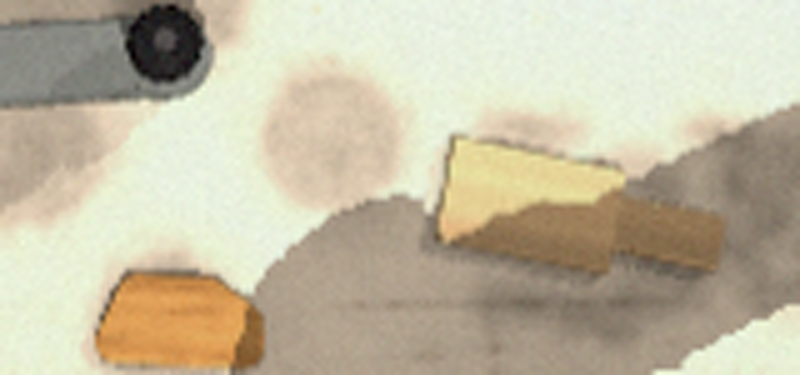

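```bash
cat >> h.py <<'E'
from scipy.spatial.transform import Rotation as Ro
def go(p,yaw):  # yaw (deg) of tool x in world, tool down
    o=get_obs(); R=Ro.from_quat(o['ee_rot']); y=np.radians(yaw)
    T=Ro.from_matrix(np.array([[np.cos(y),np.sin(y),0],[np.sin(y),-np.cos(y),0],[0,0,-1]]))
    print('delta',R.inv().apply(np.array(p)-o['position']).round(4),'turn',(R.inv()*T).as_rotvec().round(3))
def st():
    o=get_obs(); m=Ro.from_quat(o['ee_rot']).as_matrix()
    print(o['clock'],o['position'].round(4),'yaw',np.degrees(np.arctan2(m[1,0],m[0,0])).round(2),'zaxis',m[:,2].round(4),'j',o['joint_pos'].round(2),'F',o['ft_force'].round(2),'M',o['torque'].round(3),'w',round(o['grip_width'],3),round(o['grasp_force'],1))
E
python3 - <<'E'
from h import *
for n in('top','side'):
    c=load(n); P=cloud(c); x,y,z=P[...,0],P[...,1],P[...,2]
    for nm,b in(('tile',(.54,.63,-.05,.06)),('rib',(.36,.47,-.08,.07))):
        m=(x>b[0])&(x<b[1])&(y>b[2])&(y<b[3])&(z>.005)&(z<.014)
        k,l,s,_=cv2.connectedComponentsWithStats(m.astype(np.uint8)); i=1+np.argmax(s[1:,4]); m=l==i
        q=P[m]; print(n,nm,len(q),q.mean(0).round(3),cv2.minAreaRect((q[:,:2]*1000).astype(np.float32)),q.min(0).round(3),q.max(0).round(3))
go((.4287,-.2826,.08),79.7); st()
E
```

```text
top tile 275 [0.6   0.001 0.008] ((601.001953125, 1.2653961181640625), (45.88541793823242, 61.00648880004883), 81.85350036621094) [ 0.57  -0.024  0.005] [0.629 0.025 0.014]
top rib 431 [ 0.38  -0.002  0.009] ((382.10540771484375, -2.955402374267578), (90.97346496582031, 44.145328521728516), 89.70047760009766) [ 0.36  -0.048  0.005] [0.404 0.043 0.014]
side tile 187 [0.59  0.004 0.007] ((590.6602783203125, 3.7322235107421875), (44.6486701965332, 34.22710418701172), 81.90573120117188) [ 0.571 -0.02   0.005] [0.607 0.028 0.01 ]
side rib 360 [ 0.383 -0.003  0.007] ((384.8292541503906, -1.9415397644042969), (48.16027069091797, 91.70692443847656), 1.651928424835205) [ 0.36  -0.048  0.005] [0.409 0.043 0.011]
delta [ 0.2689 -0.1871  0.1618] turn [-0.001 -0.001 -0.954]
0.1 [ 0.2642 -0.5661  0.2416] yaw 25.02 zaxis [-5.0e-04  1.1e-03 -1.0e+00] j [ 1.11  0.33 -0.06  1.46  0.02  1.35 -0.09] F [ 0.19  0.31 -0.02] M [ 0.025 -0.04   0.045] w 0.998 0.0
```

The manual's scale: turns go in shares of pi rad. Converting my numbers, -0.954 rad / 3.1416 = -0.3037.

Call:
move_arm(
  plan=[
    {"delta_pos": [0.05, -0.035, 0.03], "turn": [0, 0, -0.0509], "fingers": 0},
    {"delta_pos": [0.09, -0.063, 0.054], "turn": [0, 0, -0.1019], "fingers": 0},
    {"delta_pos": [0.135, -0.094, 0.08], "turn": [0, 0, -0.1528], "fingers": 0},
    {"delta_pos": [0.18, -0.125, 0.108], "turn": [0, 0, -0.2037], "fingers": 0},
    {"delta_pos": [0.225, -0.156, 0.135], "turn": [0, 0, -0.2546], "fingers": 0},
    {"delta_pos": [0.25, -0.174, 0.15], "turn": [-0.0003, -0.0003, -0.2865], "fingers": 0},
    {"delta_pos": [0.269, -0.187, 0.162], "turn": [-0.0003, -0.0003, -0.3037], "fingers": 0},
    {"delta_pos": [0.269, -0.187, 0.162], "turn": [-0.0003, -0.0003, -0.3037], "fingers": 0},
    {"delta_pos": [0.269, -0.187, 0.162], "turn": [-0.0003, -0.0003, -0.3037], "fingers": 0},
  ],
)

```text
clock: 1.23
position: [0.4287, -0.2848, 0.0808]
ee_rot: [0.769, 0.639, -0.001, 0.001]
ft_force: [-0.9, 0.3, -0.4]
grip_width: 0.995
grasp_force: 0.0
```

```bash
python3 - <<'E'
from h import *
st(); go((.4287,-.2826,.0135),79.7)
E
```

```text
1.225 [ 0.4287 -0.2848  0.0808] yaw 79.5 zaxis [ 5.0e-04 -2.4e-03 -1.0e+00] j [ 0.83  0.27 -0.38  1.91  0.12  0.97  0.22] F [-0.87  0.35 -0.38] M [-0.013 -0.022  0.037] w 0.995 0.0
delta [ 0.0023 -0.0005  0.0673] turn [ 0.001  0.002 -0.003]
```

In the tool's units: -0.003 rad / 3.1416 = -0.001.

Call:
move_arm(
  plan=[
    {"delta_pos": [0.002, 0, 0.03], "turn": [0.0003, 0.0006, -0.001], "fingers": 0},
    {"delta_pos": [0.002, 0, 0.055], "turn": [0.0003, 0.0006, -0.001], "fingers": 0},
    {"delta_pos": [0.002, 0, 0.067], "turn": [0.0003, 0.0006, -0.001], "fingers": 0},
    {"delta_pos": [0.002, 0, 0.067], "turn": [0.0003, 0.0006, -0.001], "fingers": 0.3},
    {"delta_pos": [0.002, 0, 0.067], "turn": [0.0003, 0.0006, -0.001], "fingers": 0.5},
    {"delta_pos": [0.002, 0, 0.067], "turn": [0.0003, 0.0006, -0.001], "fingers": 0.7},
    {"delta_pos": [0.002, 0, 0.067], "turn": [0.0003, 0.0006, -0.001], "fingers": 0.8},
    {"delta_pos": [0.002, 0, 0.067], "turn": [0.0003, 0.0006, -0.001], "fingers": 0.8},
    {"delta_pos": [0.002, 0, 0.067], "turn": [0.0003, 0.0006, -0.001], "fingers": 0.8},
  ],
  force=30,
)

```text
clock: 2.35
position: [0.43, -0.2817, 0.0144]
ee_rot: [0.767, 0.642, 0.0, 0.0]
ft_force: [-1.4, -0.3, 6.1]
grip_width: 0.362
grasp_force: 29.8
```

```bash
python3 - <<'E'
from h import *
st(); c=snap('top'); cv2.imwrite('pics/g.png',cv2.resize(c['color'][190:290,260:430,::-1],None,fx=4.5,fy=4.5))
P=cloud(c);x,y,z=P[...,0],P[...,1],P[...,2]
m=(x>.4)&(x<.52)&(y>-.25)&(y<-.1)&(z>.006)&(z<.016); q=P[m]
print(cv2.minAreaRect((q[:,:2]*1000).astype(np.float32)),len(q))
E
```

```text
2.35 [ 0.43   -0.2817  0.0144] yaw 79.86 zaxis [ 8.e-04 -5.e-04 -1.e+00] j [ 0.81  0.37 -0.36  1.95  0.17  0.84  0.18] F [-1.4  -0.26  6.14] M [0.054 0.274 0.095] w 0.362 29.8
((459.158935546875, -192.95346069335938), (114.17636108398438, 117.882080078125), 89.72916412353516) 708
```

View pics/g.png

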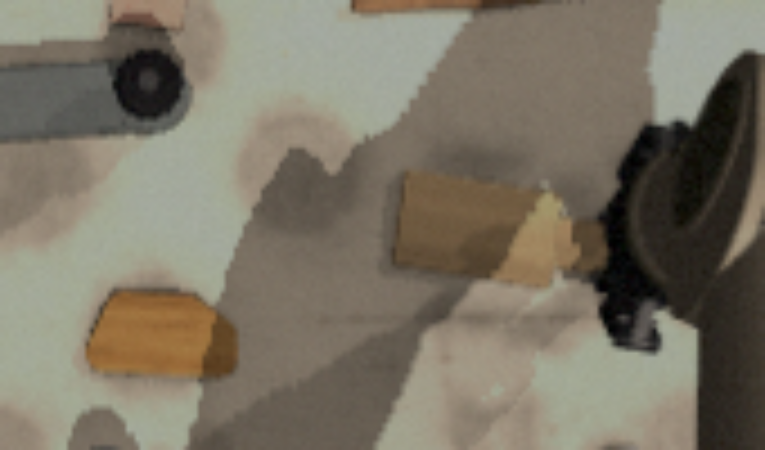

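```bash
python3 - <<'E'
from h import *
go((.5313,-.1765,.0155),92.9)
go((.5262,-.0766,.0155),92.9)
E
```

```text
delta [ 0.1214  0.0811 -0.0011] turn [ 0.001  0.    -0.228]
delta [ 0.2189  0.0585 -0.0011] turn [ 0.001  0.    -0.228]
```

In the tool's units: -0.228 rad / 3.1416 = -0.0726.

Call:
move_arm(
  plan=[
    {"delta_pos": [0, 0, -0.002], "turn": [0, 0, 0], "fingers": 0.8},
    {"delta_pos": [0.02, 0.014, -0.002], "turn": [0, 0, -0.0127], "fingers": 0.8},
    {"delta_pos": [0.045, 0.03, -0.002], "turn": [0, 0, -0.0271], "fingers": 0.8},
    {"delta_pos": [0.07, 0.047, -0.002], "turn": [0, 0, -0.0414], "fingers": 0.8},
    {"delta_pos": [0.095, 0.064, -0.002], "turn": [0, 0, -0.0573], "fingers": 0.8},
    {"delta_pos": [0.115, 0.077, -0.002], "turn": [0, 0, -0.07], "fingers": 0.8},
    {"delta_pos": [0.121, 0.081, -0.002], "turn": [0, 0, -0.0726], "fingers": 0.8},
    {"delta_pos": [0.121, 0.081, -0.002], "turn": [0, 0, -0.0726], "fingers": 0.8},
    {"delta_pos": [0.121, 0.081, -0.002], "turn": [0, 0, -0.0726], "fingers": 0.8},
  ],
)

```text
clock: 3.52
position: [0.5297, -0.1775, 0.0152]
ee_rot: [0.69, 0.724, -0.0, -0.0]
ft_force: [-0.4, -0.5, -0.1]
grip_width: 0.364
grasp_force: 29.8
```

```bash
python3 - <<'E'
from h import *
st(); go((.5262,-.0766,.0155),92.9)
for n in('top','side'):
    c=snap(n);P=cloud(c);x,y,z=P[...,0],P[...,1],P[...,2]
    m=(x>.48)&(x<.57)&(y>-.14)&(y<-.034)&(z>.006)&(z<.022)
    k,l,s,_=cv2.connectedComponentsWithStats(m.astype(np.uint8)); m=l==1+np.argmax(s[1:,4])
    q=P[m]; A=np.c_[q[:,:2]-q[:,:2].mean(0),np.ones(len(q))]
    print(n,cv2.minAreaRect((q[:,:2]*1000).astype(np.float32)),len(q),np.linalg.lstsq(A,q[:,2],rcond=None)[0])
cv2.imwrite('pics/s.png',cv2.resize(c['color'][180:290,170:370,::-1],None,fx=4,fy=4))
E
```

```text
3.525 [ 0.5297 -0.1775  0.0152] yaw 92.82 zaxis [-1.1e-03  2.0e-04 -1.0e+00] j [ 0.61  0.47 -0.44  1.83  0.25  0.9   0.11] F [-0.45 -0.47 -0.06] M [-0.044 -0.015  0.02 ] w 0.364 29.8
delta [ 0.101   0.0015 -0.0003] turn [-0.001 -0.    -0.001]
top ((524.5331420898438, -92.39837646484375), (63.19072723388672, 95.44681549072266), 3.5790469646453857) 697 [ 3.64752047e-05 -2.59177439e-03  1.02473330e-02]
side ((525.9465942382812, -92.3818130493164), (63.60383224487305, 97.8887939453125), 3.1418893337249756) 832 [-0.00424759 -0.00618211  0.00954736]
```

View pics/s.png

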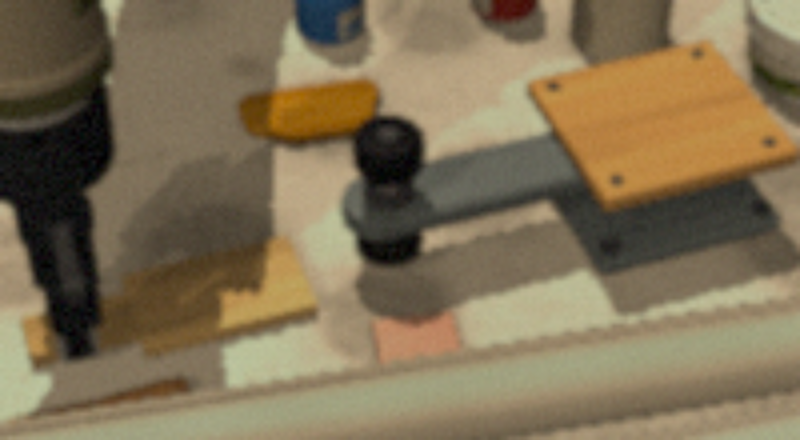

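Call:
move_arm(
  plan=[
    {"delta_pos": [0.015, 0, 0], "turn": [0, 0, 0], "fingers": 0.8},
    {"delta_pos": [0.03, 0.001, 0], "turn": [0, 0, 0], "fingers": 0.8},
    {"delta_pos": [0.045, 0.001, 0], "turn": [0, 0, 0], "fingers": 0.8},
    {"delta_pos": [0.06, 0.001, 0], "turn": [0, 0, 0], "fingers": 0.8},
    {"delta_pos": [0.075, 0.001, 0], "turn": [0, 0, 0], "fingers": 0.8},
    {"delta_pos": [0.09, 0.0015, 0], "turn": [0, 0, 0], "fingers": 0.8},
    {"delta_pos": [0.1, 0.0015, 0], "turn": [0, 0, 0], "fingers": 0.8},
    {"delta_pos": [0.1, 0.0015, 0], "turn": [0, 0, 0], "fingers": 0.8},
    {"delta_pos": [0.1, 0.0015, 0], "turn": [0, 0, 0], "fingers": 0.8},
  ],
)

```text
clock: 4.75
position: [0.5269, -0.0771, 0.0154]
ee_rot: [0.689, 0.725, -0.0, -0.0]
ft_force: [-0.3, -0.1, -0.6]
grip_width: 0.362
grasp_force: 29.8
```

```bash
python3 - <<'E'
from h import *
st(); go((.5262,-.0766,.0145),92.9)
c=snap('side');cv2.imwrite('pics/s2.png',cv2.resize(c['color'][180:290,170:370,::-1],None,fx=4,fy=4))
E
```

```text
4.75 [ 0.5269 -0.0771  0.0154] yaw 92.88 zaxis [-5.e-04  4.e-04 -1.e+00] j [ 0.47  0.43 -0.48  1.9   0.25  0.87 -0.08] F [-0.26 -0.08 -0.63] M [ 0.005 -0.02  -0.017] w 0.362 29.8
delta [ 0.0005 -0.0007  0.0009] turn [-0. -0. -0.]
```

View pics/s2.png

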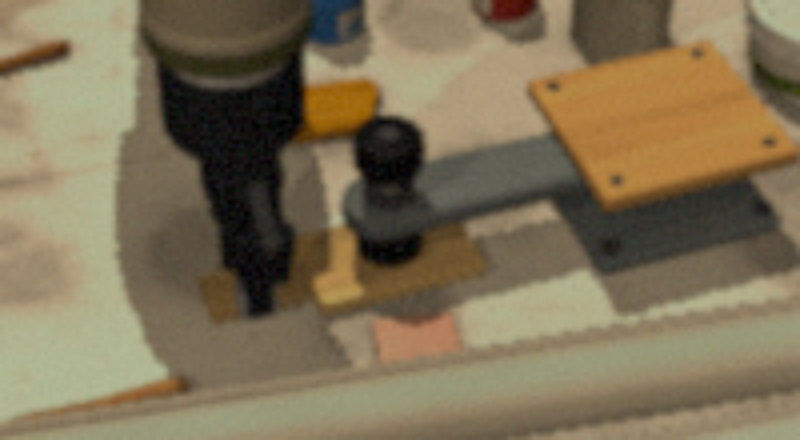

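The blade lies under the foot with the pad over the middle of it. I'll lower slightly, release and lift off.

Call:
move_arm(
  plan=[
    {"delta_pos": [0, 0, 0.001], "turn": [0, 0, 0], "fingers": 0.8},
    {"delta_pos": [0, 0, 0.001], "turn": [0, 0, 0], "fingers": 0.5},
    {"delta_pos": [0, 0, 0.001], "turn": [0, 0, 0], "fingers": 0.4},
    {"delta_pos": [0, 0, 0.001], "turn": [0, 0, 0], "fingers": 0.3},
    {"delta_pos": [0, 0, 0.001], "turn": [0, 0, 0], "fingers": 0.3},
    {"delta_pos": [0, 0, -0.02], "turn": [0, 0, 0], "fingers": 0.3},
    {"delta_pos": [-0.01, 0, -0.06], "turn": [0, 0, 0], "fingers": 0.2},
    {"delta_pos": [-0.01, 0, -0.11], "turn": [0, 0, 0], "fingers": 0.2},
    {"delta_pos": [-0.01, 0, -0.15], "turn": [0, 0, 0], "fingers": 0.2},
    {"delta_pos": [-0.01, 0, -0.15], "turn": [0, 0, 0], "fingers": 0.2},
    {"delta_pos": [-0.01, 0, -0.15], "turn": [0, 0, 0], "fingers": 0.2},
  ],
)

```text
clock: 6.18
position: [0.527, -0.0866, 0.1648]
ee_rot: [0.689, 0.725, -0.0, -0.001]
ft_force: [-0.2, -0.5, -0.7]
grip_width: 0.799
grasp_force: 0.0
```

```bash
python3 - <<'E'
from h import *
st()
for n in('top','side'):
    c=snap(n);P=cloud(c);x,y,z=P[...,0],P[...,1],P[...,2]
    m=(x>.47)&(x<.565)&(y>-.13)&(y<.08)&(z>.006)&(z<.016)
    k,l,s,_=cv2.connectedComponentsWithStats(m.astype(np.uint8)); m=l==1+np.argmax(s[1:,4])
    q=P[m]; print(n,cv2.minAreaRect((q[:,:2]*1000).astype(np.float32)),len(q),q.mean(0),q.min(0),q.max(0))
    m=(abs(x-.522)<.03)&(abs(y-.007)<.03)&(z>.085)&(z<.12); q=P[m]; print('knob',np.median(q[q[:,2]>.092],0),cv2.minEnclosingCircle((q[:,:2]*1000).astype(np.float32)))
cv2.imwrite('pics/t2.png',cv2.resize(load('top')['color'][170:250,240:360,::-1],None,fx=6,fy=6))
E
```

```text
6.175 [ 0.527  -0.0866  0.1648] yaw 92.92 zaxis [-1.1e-03  6.0e-04 -1.0e+00] j [ 0.54  0.24 -0.52  1.78  0.13  1.16  0.03] F [-0.25 -0.46 -0.65] M [ 0.01   0.023 -0.019] w 0.799 0.0
top ((522.3700561523438, -22.740631103515625), (60.1787223815918, 155.9295654296875), 3.8168492317199707) 500 [ 0.51768802 -0.03650689  0.00992109] [ 0.48982093 -0.10097213  0.00622414] [0.55290049 0.05327527 0.01584118]
knob [0.52053369 0.00730453 0.09793044] ((521.2848510742188, 7.050384521484375), 19.65949058532715)
side ((525.8082275390625, -23.2994384765625), (60.70915985107422, 160.79922485351562), 1.9950469732284546) 822 [ 0.53101752 -0.02503494  0.00904982] [ 0.49512837 -0.10383903  0.00608569] [0.55625972 0.0572022  0.01572909]
knob [0.5268925  0.00647526 0.09738176] ((524.1802978515625, 6.339696884155273), 20.734031677246094)
```

View pics/t2.png

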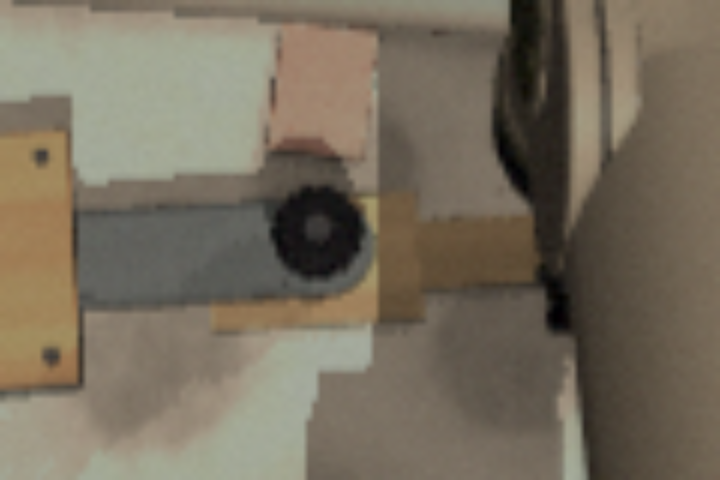

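```bash
python3 - <<'E'
from h import *
go((.522,.007,.165),180)
E
```

```text
delta [ 0.0936  0.0001 -0.0008] turn [-1.00e-03 -3.00e-03 -1.52e+00]
```

In the tool's units: -1.52 rad / 3.1416 = -0.4838.

Call:
move_arm(
  plan=[
    {"delta_pos": [0.02, 0, 0], "turn": [0, 0, -0.0541], "fingers": 0.2},
    {"delta_pos": [0.04, 0, 0], "turn": [0, 0, -0.1082], "fingers": 0.2},
    {"delta_pos": [0.06, 0, 0], "turn": [0, 0, -0.1623], "fingers": 0.2},
    {"delta_pos": [0.08, 0, 0], "turn": [0, 0, -0.2165], "fingers": 0.2},
    {"delta_pos": [0.093, 0, 0], "turn": [0, 0, -0.2706], "fingers": 0.2},
    {"delta_pos": [0.093, 0, 0], "turn": [0, 0, -0.3247], "fingers": 0.2},
    {"delta_pos": [0.093, 0, 0], "turn": [0, 0, -0.3788], "fingers": 0.2},
    {"delta_pos": [0.093, 0, 0], "turn": [0, 0, -0.4329], "fingers": 0.2},
    {"delta_pos": [0.093, 0, 0], "turn": [-0.0003, -0.001, -0.4838], "fingers": 0.2},
    {"delta_pos": [0.093, 0, 0], "turn": [-0.0003, -0.001, -0.4838], "fingers": 0.2},
    {"delta_pos": [0.093, 0, 0], "turn": [-0.0003, -0.001, -0.4838], "fingers": 0.2},
  ],
)

```text
clock: 7.65
position: [0.5224, 0.0063, 0.165]
ee_rot: [0.002, 1.0, -0.0, 0.001]
ft_force: [0.1, 0.2, -0.4]
grip_width: 0.8
grasp_force: 0.0
```

```bash
python3 - <<'E'
from h import *
st(); go((.522,.007,.08),180)
E
```

```text
7.65 [0.5224 0.0063 0.165 ] yaw 179.81 zaxis [ 1.2e-03 -2.0e-04 -1.0e+00] j [ 0.58  0.25 -0.77  1.8   0.19  1.17  1.32] F [ 0.06  0.16 -0.43] M [ 0.018  0.042 -0.014] w 0.8 0.0
delta [0.0006 0.0007 0.085 ] turn [-0.     0.001 -0.003]
```

Call:
move_arm(
  plan=[
    {"delta_pos": [0, 0.001, 0.03], "turn": [0, 0, 0], "fingers": 0.2},
    {"delta_pos": [0, 0.001, 0.06], "turn": [0, 0, 0], "fingers": 0.2},
    {"delta_pos": [0, 0.001, 0.078], "turn": [0, 0, 0], "fingers": 0.2},
    {"delta_pos": [0, 0.001, 0.085], "turn": [0, 0, 0], "fingers": 0.2},
    {"delta_pos": [0, 0.001, 0.085], "turn": [0, 0, 0], "fingers": 0.4},
    {"delta_pos": [0, 0.001, 0.085], "turn": [0, 0, 0], "fingers": 0.6},
    {"delta_pos": [0, 0.001, 0.085], "turn": [0, 0, 0], "fingers": 0.8},
    {"delta_pos": [0, 0.001, 0.085], "turn": [0, 0, 0], "fingers": 0.8},
    {"delta_pos": [0, 0.001, 0.085], "turn": [0, 0, 0], "fingers": 0.8},
  ],
  force=25,
)

```text
clock: 8.78
position: [0.5235, 0.0075, 0.0814]
ee_rot: [-0.0, 1.0, -0.0, 0.002]
ft_force: [-0.9, 2.0, 6.7]
grip_width: 0.437
grasp_force: 26.3
```

```bash
python3 - <<'E'
from h import *
st()
E
```

```text
8.775 [0.5235 0.0075 0.0814] yaw -179.99 zaxis [ 3.7e-03 -5.0e-04 -1.0e+00] j [ 0.54  0.36 -0.74  1.88  0.28  1.01  1.25] F [-0.95  2.02  6.74] M [ 0.268  0.177 -0.023] w 0.437 26.3
```

In the tool's units: 0.17 rad / 3.1416 = 0.0541.

Call:
move_arm(
  plan=[
    {"delta_pos": [0, 0, 0.0003], "turn": [0, 0, 0.0541], "fingers": 0.8},
    {"delta_pos": [0, 0, 0.0006], "turn": [0, 0, 0.1082], "fingers": 0.8},
    {"delta_pos": [0, 0, 0.001], "turn": [0, 0, 0.1623], "fingers": 0.8},
    {"delta_pos": [0, 0, 0.0013], "turn": [0, 0, 0.2165], "fingers": 0.8},
    {"delta_pos": [0, 0, 0.0016], "turn": [0, 0, 0.2706], "fingers": 0.8},
    {"delta_pos": [0, 0, 0.0019], "turn": [0, 0, 0.3247], "fingers": 0.8},
    {"delta_pos": [0, 0, 0.0023], "turn": [0, 0, 0.3788], "fingers": 0.8},
    {"delta_pos": [0, 0, 0.0026], "turn": [0, 0, 0.4329], "fingers": 0.8},
    {"delta_pos": [0, 0, 0.0029], "turn": [0, 0, 0.487], "fingers": 0.8},
    {"delta_pos": [0, 0, 0.0032], "turn": [0, 0, 0.5411], "fingers": 0.8},
    {"delta_pos": [0, 0, 0.0036], "turn": [0, 0, 0.5952], "fingers": 0.8},
  ],
)

```text
clock: 10.15
position: [0.5221, 0.0064, 0.0777]
ee_rot: [0.806, 0.591, -0.0, 0.001]
ft_force: [-9.8, -2.5, 14.0]
grip_width: 0.431
grasp_force: 27.1
```

```bash
python3 - <<'E'
from h import *
st()
E
```

```text
10.15 [0.5221 0.0064 0.0777] yaw 72.51 zaxis [ 3.e-04 -2.e-03 -1.e+00] j [ 0.28  0.3  -0.44  1.89  0.15  0.98 -0.53] F [-9.84 -2.5  14.02] M [-0.495  2.259 -0.005] w 0.431 27.1
```

In the tool's units: 0.05 rad / 3.1416 = 0.0159.

Call:
move_arm(
  plan=[
    {"delta_pos": [-0.0006, -0.0009, -0.0005], "turn": [0, 0, 0.0159], "fingers": 0.8},
    {"delta_pos": [-0.0006, -0.0009, -0.0003], "turn": [0, 0, 0.0477], "fingers": 0.8},
  ],
)

```text
clock: 10.4
position: [0.5216, 0.0064, 0.0776]
ee_rot: [0.848, 0.531, 0.0, 0.001]
ft_force: [-2.6, -2.1, 4.9]
grip_width: 0.433
grasp_force: 26.2
```

```bash
echo "def t7(): print('tau7',get_obs()['tau'][6])" >> h.py; python3 - <<'E'
from h import *
st();t7()
E
```

```text
10.4 [0.5216 0.0064 0.0776] yaw 64.1 zaxis [ 0.0018 -0.0013 -1.    ] j [ 0.27  0.3  -0.41  1.9   0.14  0.97 -0.67] F [-2.63 -2.11  4.87] M [-0.137  0.83   0.03 ] w 0.433 26.2
tau7 1.9620484113693237
```

In the tool's units: 0.16 rad / 3.1416 = 0.0509.

Call:
move_arm(
  plan=[
    {"delta_pos": [0, 0, 0.0001], "turn": [0, 0, 0.0255], "fingers": 0.8},
    {"delta_pos": [0, 0, 0.0003], "turn": [0, 0, 0.0509], "fingers": 0.8},
  ],
)

```text
clock: 10.65
position: [0.5215, 0.0065, 0.0772]
ee_rot: [0.887, 0.461, 0.0, 0.001]
ft_force: [-5.4, -0.9, 5.3]
grip_width: 0.435
grasp_force: 26.3
```

```bash
python3 - <<'E'
from h import *
st();t7()
E
```

```text
10.65 [0.5215 0.0065 0.0772] yaw 54.94 zaxis [ 0.0014 -0.0012 -1.    ] j [ 0.24  0.29 -0.39  1.9   0.14  0.97 -0.82] F [-5.37 -0.89  5.34] M [-0.113  0.948  0.036] w 0.435 26.3
tau7 1.246369108557701
```

In the tool's units: 0.16 rad / 3.1416 = 0.0509.

Call:
move_arm(
  plan=[
    {"delta_pos": [0, 0, 0.0001], "turn": [0, 0, 0.0255], "fingers": 0.8},
    {"delta_pos": [0, 0, 0.0003], "turn": [0, 0, 0.0509], "fingers": 0.8},
  ],
)

```text
clock: 10.9
position: [0.5214, 0.0067, 0.0769]
ee_rot: [0.921, 0.389, 0.0, 0.001]
ft_force: [-5.3, -0.8, 6.5]
grip_width: 0.435
grasp_force: 26.4
```

```bash
python3 - <<'E'
from h import *
st();t7()
E
```

```text
10.9 [0.5214 0.0067 0.0769] yaw 45.77 zaxis [ 0.0012 -0.0011 -1.    ] j [ 0.22  0.29 -0.37  1.9   0.13  0.97 -0.97] F [-5.29 -0.77  6.48] M [-0.09   1.085  0.029] w 0.435 26.4
tau7 1.2526129558682442
```

In the tool's units: 0.12 rad / 3.1416 = 0.0382.

Call:
move_arm(
  plan=[
    {"delta_pos": [0, 0, 0.0001], "turn": [0, 0, 0.0191], "fingers": 0.8},
    {"delta_pos": [0, 0, 0.0002], "turn": [0, 0, 0.0382], "fingers": 0.8},
  ],
)

```text
clock: 11.15
position: [0.5213, 0.0068, 0.0767]
ee_rot: [0.943, 0.333, 0.0, 0.001]
ft_force: [-4.5, -0.6, 7.5]
grip_width: 0.433
grasp_force: 26.4
```

```bash
python3 - <<'E'
from h import *
st()
E
```

```text
11.15 [0.5213 0.0068 0.0767] yaw 38.94 zaxis [ 0.001 -0.001 -1.   ] j [ 0.21  0.29 -0.35  1.9   0.12  0.97 -1.09] F [-4.47 -0.63  7.49] M [0.053 1.12  0.05 ] w 0.433 26.4
```

In the tool's units: 0.12 rad / 3.1416 = 0.0382.

Call:
move_arm(
  plan=[
    {"delta_pos": [0, 0, 0.0001], "turn": [0, 0, 0.0191], "fingers": 0.8},
    {"delta_pos": [0, 0, 0.0002], "turn": [0, 0, 0.0382], "fingers": 0.8},
  ],
)

```text
clock: 11.4
position: [0.5212, 0.0069, 0.0765]
ee_rot: [0.961, 0.276, 0.0, 0.001]
ft_force: [-5.5, -0.3, 5.6]
grip_width: 0.436
grasp_force: 26.4
```

```bash
python3 - <<'E'
from h import *
st()
E
```

```text
11.4 [0.5212 0.0069 0.0765] yaw 32.07 zaxis [ 8.e-04 -8.e-04 -1.e+00] j [ 0.19  0.29 -0.33  1.9   0.11  0.97 -1.2 ] F [-5.46 -0.29  5.58] M [0.149 1.158 0.022] w 0.436 26.4
```

In the tool's units: 0.12 rad / 3.1416 = 0.0382.

Call:
move_arm(
  plan=[
    {"delta_pos": [0, 0, 0.0001], "turn": [0, 0, 0.0191], "fingers": 0.8},
    {"delta_pos": [0, 0, 0.0002], "turn": [0, 0, 0.0382], "fingers": 0.8},
  ],
)

```text
clock: 11.65
position: [0.5211, 0.007, 0.0762]
ee_rot: [0.976, 0.218, 0.0, 0.0]
ft_force: [-5.4, -0.3, 5.9]
grip_width: 0.435
grasp_force: 26.4
```

```bash
python3 - <<'E'
from h import *
st()
E
```

```text
11.65 [0.5211 0.007  0.0762] yaw 25.2 zaxis [ 7.e-04 -7.e-04 -1.e+00] j [ 0.18  0.29 -0.32  1.9   0.11  0.97 -1.32] F [-5.4  -0.33  5.88] M [0.199 1.221 0.075] w 0.435 26.4
```

```bash
cat >> h.py <<'E'
def mz(n=8):
    v=[]
    for _ in range(n):
        v.append(get_obs()['torque'][2]); camera('top')
    print('Mz',np.round(v,3),'mean',np.mean(v).round(3))
E
python3 - <<'E'
from h import *
mz();st()
E
```

```text
Mz [ 0.075 -0.028 -0.086 -0.036 -0.074 -0.051 -0.021 -0.041] mean -0.033
12.05 [0.5211 0.007  0.0763] yaw 25.31 zaxis [ 7.e-04 -7.e-04 -1.e+00] j [ 0.18  0.29 -0.32  1.9   0.11  0.97 -1.32] F [-5.94  0.1   6.48] M [ 0.145  1.274 -0.049] w 0.435 26.4
```

In the tool's units: 0.1 rad / 3.1416 = 0.0318.

Call:
move_arm(
  plan=[
    {"delta_pos": [0, 0, 0.0001], "turn": [0, 0, 0.0159], "fingers": 0.8},
    {"delta_pos": [0, 0, 0.0002], "turn": [0, 0, 0.0318], "fingers": 0.8},
  ],
)

```text
clock: 12.3
position: [0.5211, 0.0071, 0.0761]
ee_rot: [0.986, 0.169, 0.0, 0.0]
ft_force: [-5.5, 0.5, 6.1]
grip_width: 0.433
grasp_force: 26.4
```

```bash
python3 - <<'E'
from h import *
mz();st()
E
```

```text
Mz [ 0.034 -0.012 -0.039 -0.035 -0.005 -0.082 -0.021 -0.083] mean -0.03
12.7 [0.5211 0.0071 0.0761] yaw 19.58 zaxis [ 6.e-04 -5.e-04 -1.e+00] j [ 0.17  0.29 -0.3   1.9   0.1   0.97 -1.41] F [-5.43  0.26  6.03] M [ 0.235  1.267 -0.022] w 0.436 26.4
```

In the tool's units: 0.06 rad / 3.1416 = 0.0191.

Call:
move_arm(
  plan=[
    {"delta_pos": [0, 0, 0.0001], "turn": [0, 0, 0.0191], "fingers": 0.8},
  ],
)

```text
clock: 12.82
position: [0.5211, 0.0072, 0.0759]
ee_rot: [0.99, 0.14, 0.0, 0.0]
ft_force: [-5.8, 1.5, 5.7]
grip_width: 0.435
grasp_force: 26.4
```

```bash
python3 - <<'E'
from h import *
st()
E
```

```text
12.825 [0.5211 0.0072 0.0759] yaw 16.09 zaxis [ 5.e-04 -4.e-04 -1.e+00] j [ 0.16  0.29 -0.3   1.9   0.1   0.97 -1.47] F [-5.77  1.53  5.66] M [0.32  1.246 0.081] w 0.435 26.4
```

In the tool's units: 0.06 rad / 3.1416 = 0.0191.

Call:
move_arm(
  plan=[
    {"delta_pos": [0, 0, 0.0001], "turn": [0, 0, 0.0191], "fingers": 0.8},
  ],
)

```text
clock: 12.95
position: [0.5211, 0.0072, 0.0758]
ee_rot: [0.994, 0.11, 0.0, 0.0]
ft_force: [-5.9, 2.1, 6.1]
grip_width: 0.435
grasp_force: 26.4
```

```bash
python3 - <<'E'
from h import *
st()
E
```

```text
12.95 [0.5211 0.0072 0.0758] yaw 12.61 zaxis [ 6.e-04 -4.e-04 -1.e+00] j [ 0.15  0.29 -0.29  1.9   0.1   0.96 -1.53] F [-5.9   2.12  6.09] M [0.327 1.292 0.067] w 0.435 26.4
```

In the tool's units: 0.06 rad / 3.1416 = 0.0191.

Call:
move_arm(
  plan=[
    {"delta_pos": [0, 0, 0.0001], "turn": [0, 0, 0.0191], "fingers": 0.8},
  ],
)

```text
clock: 13.08
position: [0.521, 0.0073, 0.0757]
ee_rot: [0.997, 0.08, 0.0, 0.0]
ft_force: [-5.7, 1.2, 6.6]
grip_width: 0.44
grasp_force: 26.4
```

```bash
python3 - <<'E'
from h import *
st()
E
```

```text
13.075 [0.521  0.0073 0.0757] yaw 9.17 zaxis [ 5.e-04 -3.e-04 -1.e+00] j [ 0.14  0.28 -0.28  1.9   0.09  0.96 -1.59] F [-5.74  1.21  6.57] M [0.395 1.288 0.075] w 0.44 26.4
```

In the tool's units: 0.06 rad / 3.1416 = 0.0191.

Call:
move_arm(
  plan=[
    {"delta_pos": [0, 0, 0.0001], "turn": [0, 0, 0.0191], "fingers": 0.8},
  ],
)

```text
clock: 13.2
position: [0.521, 0.0074, 0.0756]
ee_rot: [0.999, 0.05, 0.0, 0.0]
ft_force: [-6.3, 1.1, 6.5]
grip_width: 0.435
grasp_force: 26.4
```

```bash
python3 - <<'E'
from h import *
st()
E
```

```text
13.2 [0.521  0.0074 0.0756] yaw 5.74 zaxis [ 5.e-04 -3.e-04 -1.e+00] j [ 0.14  0.28 -0.27  1.91  0.09  0.96 -1.65] F [-6.31  1.11  6.48] M [0.422 1.318 0.054] w 0.435 26.4
```

In the tool's units: 0.06 rad / 3.1416 = 0.0191.

Call:
move_arm(
  plan=[
    {"delta_pos": [0, 0, 0.0001], "turn": [0, 0, 0.0191], "fingers": 0.8},
  ],
)

```text
clock: 13.32
position: [0.521, 0.0075, 0.0755]
ee_rot: [1.0, 0.02, 0.0, 0.0]
ft_force: [-5.1, 1.9, 6.1]
grip_width: 0.438
grasp_force: 26.4
```

```bash
python3 - <<'E'
from h import *
st()
E
```

```text
13.325 [0.521  0.0075 0.0755] yaw 2.31 zaxis [ 5.e-04 -2.e-04 -1.e+00] j [ 0.13  0.28 -0.26  1.91  0.09  0.96 -1.7 ] F [-5.15  1.87  6.11] M [0.394 1.264 0.121] w 0.438 26.4
```

In the tool's units: 0.06 rad / 3.1416 = 0.0191.

Call:
move_arm(
  plan=[
    {"delta_pos": [0, 0, 0.0001], "turn": [0, 0, 0.0191], "fingers": 0.8},
  ],
)

```text
clock: 13.45
position: [0.521, 0.0075, 0.0754]
ee_rot: [1.0, -0.01, 0.0, 0.0]
ft_force: [-6.8, 2.3, 6.0]
grip_width: 0.434
grasp_force: 26.4
```

```bash
python3 - <<'E'
from h import *
st()
E
```

```text
13.45 [0.521  0.0075 0.0754] yaw -1.12 zaxis [ 5.e-04 -2.e-04 -1.e+00] j [ 0.12  0.28 -0.25  1.91  0.09  0.96 -1.76] F [-6.78  2.26  5.99] M [0.48  1.269 0.072] w 0.434 26.4
```

In the tool's units: 0.06 rad / 3.1416 = 0.0191.

Call:
move_arm(
  plan=[
    {"delta_pos": [0, 0, 0.0001], "turn": [0, 0, 0.0191], "fingers": 0.8},
  ],
)

```text
clock: 13.58
position: [0.521, 0.0076, 0.0753]
ee_rot: [0.999, -0.04, 0.0, 0.0]
ft_force: [-6.3, 3.3, 6.5]
grip_width: 0.433
grasp_force: 26.4
```

```bash
python3 - <<'E'
from h import *
st()
E
```

```text
13.575 [0.521  0.0076 0.0753] yaw -4.55 zaxis [ 5.e-04 -1.e-04 -1.e+00] j [ 0.11  0.28 -0.25  1.91  0.08  0.96 -1.82] F [-6.34  3.3   6.48] M [0.629 1.306 0.099] w 0.433 26.4
```

In the tool's units: 0.05 rad / 3.1416 = 0.0159.

Call:
move_arm(
  plan=[
    {"delta_pos": [0, 0, 0.0001], "turn": [0, 0, 0.0159], "fingers": 0.8},
  ],
)

```text
clock: 13.7
position: [0.521, 0.0076, 0.0752]
ee_rot: [0.998, -0.065, 0.0, 0.0]
ft_force: [-6.4, 2.9, 6.3]
grip_width: 0.436
grasp_force: 26.4
```

```bash
python3 - <<'E'
from h import *
st()
E
```

```text
13.7 [0.521  0.0076 0.0752] yaw -7.41 zaxis [ 5.e-04 -1.e-04 -1.e+00] j [ 0.11  0.28 -0.24  1.91  0.08  0.96 -1.87] F [-6.44  2.91  6.3 ] M [0.485 1.272 0.074] w 0.436 26.4
```

In the tool's units: 0.05 rad / 3.1416 = 0.0159.

Call:
move_arm(
  plan=[
    {"delta_pos": [0, 0, 0.0001], "turn": [0, 0, 0.0159], "fingers": 0.8},
  ],
)

```text
clock: 13.82
position: [0.5211, 0.0077, 0.0752]
ee_rot: [0.996, -0.089, 0.0, -0.0]
ft_force: [-5.3, 3.2, 6.5]
grip_width: 0.429
grasp_force: 26.4
```

```bash
python3 - <<'E'
from h import *
st()
E
```

```text
13.825 [0.5211 0.0077 0.0752] yaw -10.26 zaxis [ 6.e-04  0.e+00 -1.e+00] j [ 0.1   0.28 -0.23  1.91  0.08  0.96 -1.91] F [-5.35  3.19  6.54] M [0.632 1.29  0.063] w 0.429 26.4
```

In the tool's units: -0.12 rad / 3.1416 = -0.0382.

Call:
move_arm(
  plan=[
    {"turn": [0, 0, -0.0382], "delta_pos": [0, 0, -0.0002], "fingers": 0.8},
  ],
)

```text
clock: 13.95
position: [0.521, 0.0076, 0.0753]
ee_rot: [1.0, -0.028, 0.0, 0.0]
ft_force: [-6.3, 1.8, 6.9]
grip_width: 0.435
grasp_force: 26.4
```

```bash
python3 - <<'E'
from h import *
st()
E
```

```text
13.95 [0.521  0.0076 0.0753] yaw -3.23 zaxis [ 5.e-04 -2.e-04 -1.e+00] j [ 0.12  0.28 -0.25  1.91  0.08  0.96 -1.8 ] F [-6.27  1.78  6.89] M [ 0.437  1.287 -0.11 ] w 0.435 26.4
```

In the tool's units: 0.12 rad / 3.1416 = 0.0382.

Call:
move_arm(
  plan=[
    {"turn": [0, 0, 0.0382], "delta_pos": [0, 0, 0.0002], "fingers": 0.8},
  ],
)

```text
clock: 14.08
position: [0.521, 0.0077, 0.0752]
ee_rot: [0.996, -0.089, 0.0, -0.0]
ft_force: [-5.6, 2.5, 6.2]
grip_width: 0.436
grasp_force: 26.4
```

```bash
python3 - <<'E'
from h import *
st()
E
```

```text
14.075 [0.521  0.0077 0.0752] yaw -10.16 zaxis [ 5.e-04  2.e-04 -1.e+00] j [ 0.1   0.28 -0.23  1.91  0.08  0.96 -1.91] F [-5.59  2.47  6.24] M [0.645 1.268 0.093] w 0.436 26.4
```

In the tool's units: -0.12 rad / 3.1416 = -0.0382.

Call:
move_arm(
  plan=[
    {"turn": [0, 0, -0.0382], "delta_pos": [0, 0, -0.0002], "fingers": 0.8},
  ],
)

```text
clock: 14.2
position: [0.521, 0.0076, 0.0753]
ee_rot: [1.0, -0.029, 0.0, 0.0]
ft_force: [-6.7, 1.7, 6.6]
grip_width: 0.434
grasp_force: 26.4
```

```bash
python3 - <<'E'
from h import *
st()
E
```

```text
14.2 [0.521  0.0076 0.0753] yaw -3.32 zaxis [ 5.e-04 -2.e-04 -1.e+00] j [ 0.12  0.28 -0.25  1.91  0.08  0.96 -1.8 ] F [-6.71  1.73  6.57] M [ 0.454  1.328 -0.116] w 0.434 26.4
```

In the tool's units: 0.12 rad / 3.1416 = 0.0382.

Call:
move_arm(
  plan=[
    {"turn": [0, 0, 0.0382], "delta_pos": [0, 0, 0.0002], "fingers": 0.8},
  ],
)

```text
clock: 14.32
position: [0.5211, 0.0077, 0.0752]
ee_rot: [0.996, -0.089, 0.0, -0.0]
ft_force: [-5.5, 2.9, 7.3]
grip_width: 0.436
grasp_force: 26.4
```

```bash
python3 - <<'E'
from h import *
st()
E
```

```text
14.325 [0.5211 0.0077 0.0752] yaw -10.16 zaxis [ 6.e-04  2.e-04 -1.e+00] j [ 0.1   0.28 -0.23  1.91  0.08  0.96 -1.91] F [-5.52  2.92  7.25] M [0.676 1.271 0.127] w 0.436 26.4
```

In the tool's units: -0.12 rad / 3.1416 = -0.0382.

Call:
move_arm(
  plan=[
    {"turn": [0, 0, -0.0382], "delta_pos": [0, 0, -0.0002], "fingers": 0.8},
  ],
)

```text
clock: 14.45
position: [0.521, 0.0076, 0.0753]
ee_rot: [1.0, -0.029, 0.0, 0.0]
ft_force: [-5.7, 1.5, 7.4]
grip_width: 0.44
grasp_force: 26.4
```

```bash
python3 - <<'E'
from h import *
st()
E
```

```text
14.45 [0.521  0.0076 0.0753] yaw -3.33 zaxis [ 5.e-04 -2.e-04 -1.e+00] j [ 0.12  0.28 -0.25  1.91  0.08  0.96 -1.8 ] F [-5.73  1.47  7.36] M [ 0.47   1.299 -0.099] w 0.44 26.4
```

In the tool's units: 0.12 rad / 3.1416 = 0.0382.

Call:
move_arm(
  plan=[
    {"turn": [0, 0, 0.0382], "delta_pos": [0, 0, 0.0002], "fingers": 0.8},
  ],
)

```text
clock: 14.58
position: [0.521, 0.0077, 0.0751]
ee_rot: [0.996, -0.089, 0.0, -0.0]
ft_force: [-5.8, 3.0, 6.6]
grip_width: 0.435
grasp_force: 26.4
```

```bash
python3 - <<'E'
from h import *
st()
E
```

```text
14.575 [0.521  0.0077 0.0751] yaw -10.16 zaxis [ 5.e-04  2.e-04 -1.e+00] j [ 0.1   0.28 -0.23  1.91  0.08  0.96 -1.91] F [-5.76  3.05  6.58] M [0.702 1.23  0.096] w 0.435 26.4
```

The torque amplitude of about 0.107 N m, against 0.05 free, means the pad presses with about 5.5 N. I'll let go and lift.

Call:
move_arm(
  plan=[
    {"delta_pos": [0, 0, 0], "turn": [0, 0, 0], "fingers": 0.5},
    {"delta_pos": [0, 0, 0], "turn": [0, 0, 0], "fingers": 0.3},
    {"delta_pos": [0, 0, 0], "turn": [0, 0, 0], "fingers": 0.2},
    {"delta_pos": [0, 0, 0], "turn": [0, 0, 0], "fingers": 0.2},
    {"delta_pos": [0, 0, -0.03], "turn": [0, 0, 0], "fingers": 0.2},
    {"delta_pos": [0, 0, -0.07], "turn": [0, 0, 0], "fingers": 0.2},
    {"delta_pos": [0, 0, -0.12], "turn": [0, 0, 0], "fingers": 0.2},
    {"delta_pos": [-0.04, 0.08, -0.15], "turn": [0, 0, 0], "fingers": 0.2},
    {"delta_pos": [-0.06, 0.12, -0.15], "turn": [0, 0, 0], "fingers": 0.2},
    {"delta_pos": [-0.08, 0.16, -0.15], "turn": [0, 0, 0], "fingers": 0.2},
    {"delta_pos": [-0.08, 0.16, -0.15], "turn": [0, 0, 0], "fingers": 0.2},
    {"delta_pos": [-0.08, 0.16, -0.15], "turn": [0, 0, 0], "fingers": 0.2},
  ],
)

```text
clock: 16.08
position: [0.4147, -0.1359, 0.2249]
ee_rot: [0.996, -0.089, 0.001, 0.0]
ft_force: [0.9, 1.5, -0.0]
grip_width: 0.801
grasp_force: 0.0
```

```bash
python3 - <<'E'
from h import *
st()
for n in('top','side'):
    c=snap(n);P=cloud(c);x,y,z=P[...,0],P[...,1],P[...,2]
    m=(x>.47)&(x<.565)&(y>-.13)&(y<.08)&(z>.006)&(z<.016)
    k,l,s,_=cv2.connectedComponentsWithStats(m.astype(np.uint8)); m=l==1+np.argmax(s[1:,4])
    q=P[m]; print(n,cv2.minAreaRect((q[:,:2]*1000).astype(np.float32)),len(q))
    m=(abs(x-.522)<.03)&(abs(y-.007)<.03)&(z>.075)&(z<.12); q=P[m]; print('knob',np.median(q[q[:,2]>.086],0))
cv2.imwrite('pics/s3.png',cv2.resize(c['color'][180:290,170:370,::-1],None,fx=4,fy=4))
E
```

```text
16.075 [ 0.4147 -0.1359  0.2249] yaw -10.2 zaxis [ 2.8e-03 -4.0e-04 -1.0e+00] j [ 0.31 -0.07 -0.09  1.95 -0.01  1.26 -1.53] F [ 0.93  1.55 -0.02] M [ 0.001  0.032 -0.027] w 0.801 0.0
top ((522.083251953125, -24.122886657714844), (59.53560256958008, 159.7721405029297), 5.109124660491943) 523
knob [0.51961975 0.00812634 0.09203555]
side ((525.91796875, -23.175613403320312), (60.072723388671875, 160.69239807128906), 1.0652129650115967) 870
knob [0.52634121 0.00638978 0.09111639]
```

View pics/s3.png

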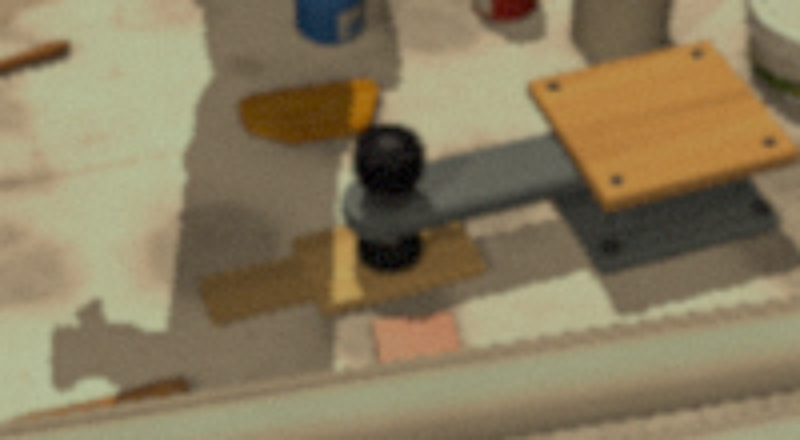

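The pad sits on the blade, the slat is in place, the bystanders look unmoved, and the knob sank about 6.1 mm, as expected.

```bash
python3 -c "
from workcell import hand_in
print(hand_in())"
```

```text
the job is handed in; nothing more can be done
None
```

I handed the job in (no verdict was returned): the slat lies flat under the foot with the whole pad over its blade, the pad presses on it with an estimated 5.5 N (from knob torque), the arm is clear, and the cup, tile and rib were left alone.

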